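# Nest the clean applicator tube in its storage cup without jamming it

### The job

Put the clean slim applicator tube away: stand it, narrow end down, in the grey flanged cup of the blue storage dock, and with a light push sink tube and cup into the dock until only about 10 mm of gap is left between the cup's flange and the dock's top, then let go. Do not ram it and never push the flange right down on to the dock, where the cup jams. Leave the squat tube where it stands.

Things in the scene. Friction and masses are not known exactly. Their poses are not given: they have to be found in the camera images.
- slim_tube: The tube to put away: ivory plastic, hollow, open at the top and closed at the foot, standing loose and upright on the worktop on its narrow end. 110 mm tall; outer diameter 30 mm at the foot, widening evenly to 46 mm at 75 mm height, then straight-sided at 46 mm up to the rim; wall 4 mm; 55 to 110 g. Origin at the centre of its underside, z up. Grip it round the straight top part (the top 35 mm).
- squat_tube: A bystander, ivory too: the short wide tube, 70 mm tall, 48 mm across the foot and 62 mm across the top; too wide for the cup. It must stay upright where it stands. Origin at the centre of its underside, z up.
- cup_floor (a point): Centre of the inner floor of the grey tapered cup in the dock; z up; it moves with the cup. The cup's mouth is 45 mm above this point, 48 mm wide inside; the floor is about 37 mm wide, so the tube's foot goes down to the floor with some 3 mm of play all round. Round the mouth is a flange 72 mm across and 6 mm thick (from 39 to 45 mm above this point). The dock is a fixed blue block, 120 x 120 mm and 60 mm high, with a round hole in which the cup slides straight down.
- cup (a joint): How far (m) the cup has been pushed down into the dock: the gap between the underside of the cup's flange and the dock's top is 36 mm at 0 and closes to nothing at 0.036, where it jams. It starts between 0 and 0.008. It slides stiffly, taking about 5 N at any depth (more if pushed fast), and stays where it is left.

How it is judged:
By the outcome, as a careful person would: the job done as asked, in the order asked, and still so for the second after the job is handed in, with the robot touching nothing.
It also fails if it takes over 43 s, if anything falls off the work surface, if the arm or the gripper's body presses on something with over 40 N, if the wrist force passes 120 N, or if a joint passes its speed limit or range.

### The arm

A 6-joint arm with a two-finger parallel gripper is mounted at the origin on the work surface. World frame = base frame: x ahead of the robot, y to its left, z up, the work surface at z = 0. Lengths are in mm, angles in rad, forces in N, time in s.
With the tool pointing down it reaches from about 350 to 875 mm from the base axis. Payload 4.2 kg.
Tool frame: the origin (TCP) lies midway between the tips of the shut fingers; the grasp point (between the pads) lies 19 mm behind it; x points along the fingers, y is the direction in which the jaws open and shut, and the axes are right-handed (so a half turn about x gives the same grasp; the last joint's range is limited). The gripper opens to 85 mm and grips with 20 to 120 N. Pads are 22 mm wide; open, the fingers measure 114 mm over their backs; the gripper's body (76 mm by 85 mm) begins 54 mm behind the grasp point. The pads swing forward as they close: fully open they stand 13 mm farther back than shut.
Start: joints at [1.595, 0.385, 0.008, 0, -1.194, -0.259], TCP at [145.374, 607.837, 231.312] pointing down, gripper open.
Joint ranges: [-3.14, 3.14], [-1.21, 2.06], [-1.07, 1.41], [-3.16, 2.05], [-2.99, -0.16], [-3.1, 3.1]. Speed limits (rad/s): [2.79, 2.79, 3.14, 3.14, 3.14, 3.14].

### API

Orientations are given as a unit quaternion [x, y, z, w].
In Python, from bench import readout, imaging, arm gives the robot as it stands.
- The arm moves only by the tool arm_command, never from a script. Its argument "increments" is a list of rows, each a list of 3 entries, a list of its own where there are three numbers: the turn, a rotation vector about the world's x, y, z in degrees, then the shift along the world's x, y, z in mm, then the closure, from 0 (fully open) to 1 (shut). In form: [[[ax, ay, az], [tx, ty, tz], fingers], ...]. A call has exactly 5 rows; each row is the pose to reach, as a shift and turn from the pose measured when the call began; what a row does not reach only later rows make up. A row lasts 1/10 s, in which the tool goes at most 50 mm and 8.59 degrees, less where a joint would pass 70% of its speed; a pose out of reach is approached as far as the arm can. A call with a gripper value outside its range is refused whole. The fingers move at their own pace and stop on an object; the grip force is fixed at half the most. Time passes only in rows, so rows that repeat a pose let the fingers close, or fill a call up. It gives the time, the measured TCP pose, the force and the opening at its end, in the units of the state.
- readout.read_state(): the state, without advancing time (a new reading comes with each control period).
- imaging.get_image(name): name is "side" or "top" or "wrist"; returns (picture, depth): 384x512x3 uint8, blue, green, red; 384x512 float32, mm along the optical axis (not along the pixel's ray), 0 where there is no reading.
- imaging.camera_info(name): a dict with "vfov" (degrees; the focal length in pixels is half the picture's height over the tangent of half this angle, whatever the lens; pixels are square), "cx", "cy" (the principal point, pixels), "D" ([k1, k2, p1, p2, k3] as OpenCV has them; the pictures are not rectified), "eye" and "rotation" of the camera in the world; the wrist camera has in their place "T_tool_cam" (4x4, takes a point from camera to tool coordinates, whose origin is the TCP and whose axes are the tool frame's). Camera axes: x right, y down, z forward; pixel columns grow to the right and rows downward; lengths in mm; the calibration is good to about 2 mm. A picture is of the moment at which its call begins: read the wrist's pose just before it. camera_info takes no time and is no camera call.
- arm.job_done(): hands the job in, once; it reports no verdict.
The state is a dict: "clock": time; "joints": joint angles; "joint_vel": joint speeds; "joint_efforts": joint torques, N m; "position": TCP position; "ee_rot": TCP orientation; "contact_force": force on the tool from outside, world axes, zero at the start; "wrist_torque": the same for the moment, N m; "gripper_width": finger opening in mm.
Only numpy, scipy, OpenCV 4.12 (cv2) and the standard library are available. Lean on these libraries where they do the work, as an engineer would, in place of code of your own. Each camera call takes 0.05 s, during which the arm holds its last target. There are 200 camera calls.

## Working session

There is one attempt and no reset: what is moved stays moved. The work goes in short steps, Python scripts to look and compute and a tool call to move; the robot and the scene stay as the last step left them, time stands still between calls to the robot, and variables do not carry over. Pictures are saved under pics/ and viewed, about 8 in all and at most 12, crops included, and the job is handed in when it is done.

Besides the shell and the picture viewer there is one more tool, called after "Request:" as a command line: name --argument value ..., lists and objects as JSON in quotes. arm_command: Moves the arm, as the interface text tells. Its arguments: {"type":"object","properties":{"increments":{"type":"array","items":{"type":"array"}}},"required":["increments"]}

```bash
mkdir -p pics; cat > h.py <<'E'
import numpy as np, cv2
from bench import readout, imaging, arm
from scipy.spatial.transform import Rotation as R
def grab(n):
    s=readout.read_state(); p,d=imaging.get_image(n); i=imaging.camera_info(n)
    f=p.shape[0]/2/np.tan(np.radians(i['vfov'])/2)
    K=np.array([[f,0,i['cx']],[0,f,i['cy']],[0,0,1.]])
    if n=='wrist':
        T=np.eye(4);T[:3,:3]=R.from_quat(s['ee_rot']).as_matrix();T[:3,3]=s['position'];T=T@np.array(i['T_tool_cam'])
        Rm,e=T[:3,:3],T[:3,3]
    else: Rm,e=np.array(i['rotation']),np.array(i['eye'])
    return p,d,K,np.array(i['D'],float),Rm,e
def cloud(g):
    p,d,K,D,Rm,e=g
    h,w=d.shape; uv=np.stack(np.meshgrid(np.arange(w),np.arange(h)),-1).reshape(-1,1,2).astype(np.float64)
    n=cv2.undistortPoints(uv,K,D).reshape(h,w,2)
    c=np.dstack([n,np.ones((h,w))])*d[...,None]
    W=c@Rm.T+e; W[d<=0]=np.nan
    return W
E
python3 - <<'E'
from h import *
s=readout.read_state(); print({k:np.round(v,3) for k,v in s.items()})
for n in ['top','side']:
    g=grab(n); np.savez(n+'0.npz',W=cloud(g),p=g[0]); cv2.imwrite(f'pics/{n}0.png',g[0])
    print(n,imaging.camera_info(n))
a,b=cv2.imread('pics/top0.png'),cv2.imread('pics/side0.png')
E
```

```text
{'clock': np.float64(0.0), 'joints': array([ 1.595e+00,  3.860e-01,  7.000e-03, -1.000e-03, -1.194e+00,
       -2.590e-01]), 'joint_vel': array([ 0.001, -0.   , -0.001,  0.001,  0.002, -0.001]), 'joint_efforts': array([ 0.0000e+00, -3.9229e+01,  1.8839e+01,  4.1860e+00, -5.0000e-03,
       -0.0000e+00]), 'position': array([145.235, 607.273, 230.196]), 'ee_rot': array([-0.702,  0.084,  0.702,  0.082]), 'contact_force': array([0.123, 0.022, 0.083]), 'wrist_torque': array([0.008, 0.05 , 0.003]), 'gripper_width': np.float64(85.199)}Traceback (most recent call last):
  File "<stdin>", line 4, in <module>
  File "h.py", line 18, in cloud
    W=c@Rm.T+e; W[d<=0]=np.nan
      ~^~~~~
ValueError: matmul: Input operand 1 has a mismatch in its core dimension 0, with gufunc signature (n?,k),(k,m?)->(n?,m?) (size 4 is different from 3)
```

```bash
sed -i "s/Rm,e=np.array(i\['rotation'\]),/Rm,e=R.from_quat(i['rotation']).as_matrix(),/" h.py
python3 - <<'E'
from h import *
for n in ['top','side']:
    g=grab(n); np.savez(n+'0.npz',W=cloud(g),p=g[0]); cv2.imwrite(f'pics/{n}0.png',g[0])
    print(n,imaging.camera_info(n))
E
```

```text
top {'vfov': 55.20312669796929, 'cx': 257.85324012038564, 'cy': 187.63501063526297, 'D': array([-0.08782297,  0.        ,  0.        ,  0.        ,  0.        ]), 'eye': array([351.51572124,  54.57139738, 907.92623781]), 'rotation': array([-0.66468123,  0.73995952, -0.07547568,  0.07044284])}
side {'vfov': 43.617074313734925, 'cx': 242.79131426355983, 'cy': 183.7510220880398, 'D': array([-0.06628645,  0.        ,  0.        ,  0.        ,  0.        ]), 'eye': array([102.88017981, 713.12750616, 865.37285672]), 'rotation': array([-0.25274329,  0.88971904, -0.36406366,  0.10944642])}
```

View pics/top0.png

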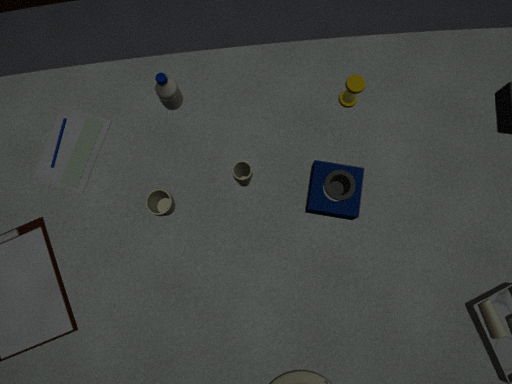

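View pics/side0.png

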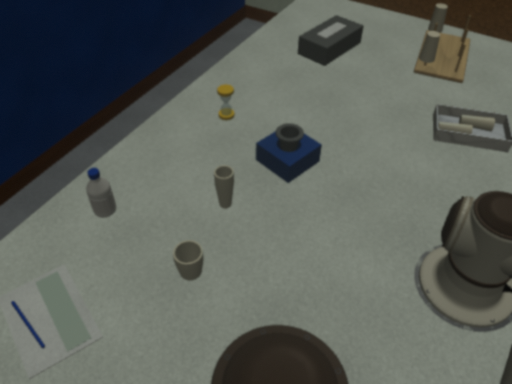

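The top view shows the squat tube at (161,202), the slim tube at (243,172), and the blue dock with its cup at (337,190). The side view agrees: slim (225,187), squat (189,260), dock (289,148).

```bash
cat > fit.py <<'E'
from h import *
from scipy.optimize import least_squares
def circ(P,r=None):
    # circle of outer edge: min enclosing of xy
    return cv2.minEnclosingCircle(P[:,:2].astype(np.float32))
E
python3 - <<'E'
from fit import *
for n,boxes in [('top',dict(slim=(225,150,262,195),squat=(140,180,182,225),dock=(300,150,372,225))),('side',dict(slim=(208,160,242,212),squat=(168,235,210,285),dock=(250,115,328,185)))]:
    W=np.load(n+'0.npz')['W']
    for k,(a,b,c,d) in boxes.items():
        P=W[b:d,a:c].reshape(-1,3); P=P[np.isfinite(P[:,0])]
        fl=np.median(P[P[:,2]<15][:,2]) if (P[:,2]<15).any() else None
        Q=P[P[:,2]>15]; zt=np.percentile(Q[:,2],99)
        T=Q[Q[:,2]>zt-10]
        print(n,k,'table',fl,'ztop',zt,'rim',circ(T),'n',len(T))
        if k=='dock':
            D=Q[(Q[:,2]>52)&(Q[:,2]<68)]; print('  dock',cv2.minAreaRect(D[:,:2].astype(np.float32)), np.histogram(Q[:,2],bins=range(15,115,5)))
E
```

```text
top slim table 0.4629857557188757 ztop 112.27853971786433 rim ((563.4883422851562, 72.10420989990234), 23.406551361083984) n 130
top squat table 0.3046115181108462 ztop 72.19318317308769 rim ((519.6704711914062, 273.8189392089844), 31.713871002197266) n 174
top dock table 0.6828528237821843 ztop 101.59569201524337 rim ((508.4698181152344, -144.80906677246094), 36.30184555053711) n 476
  dock ((509.0610046386719, -145.2486572265625), (122.37362670898438, 121.92964935302734), 74.09126281738281) (array([  24,   23,   35,   21,   25,   29,   28,  119,  741, 1112,   17,
         24,   22,   21,   19,   30,  304,  148,    0]), array([ 15,  20,  25,  30,  35,  40,  45,  50,  55,  60,  65,  70,  75,
        80,  85,  90,  95, 100, 105, 110]))
side slim table 0.27092534330847684 ztop 111.88739971384314 rim ((564.3468017578125, 73.65057373046875), 23.58052635192871) n 154
side squat table -0.13608898242216583 ztop 71.89729793016238 rim ((521.0791015625, 275.6059875488281), 31.992019653320312) n 252
side dock table 0.5695254322516234 ztop 100.96887602278403 rim ((511.26239013671875, -143.50421142578125), 37.95099639892578) n 310
  dock ((509.60382080078125, -144.36166381835938), (126.9222640991211, 125.04193115234375), 73.59126281738281) (array([ 95,  90,  97,  94, 108,  92,  94, 124, 487, 505,  40,  49,  40,
        54,  37,  32, 215,  67,   0]), array([ 15,  20,  25,  30,  35,  40,  45,  50,  55,  60,  65,  70,  75,
        80,  85,  90,  95, 100, 105, 110]))
```

Request:
arm_command --increments '[[[0, 0, 0], [20, -25, 5], 0], [[0, 0, 0], [46, -59, 10], 0], [[0, 0, 0], [74, -94, 15], 0], [[0, 0, 0], [102, -130, 20], 0], [[0, 0, 0], [130, -165, 20], 0]]'

```text
clock: 0.65
position: [276.1, 441.1, 251.0]
ee_rot: [0.702, -0.083, -0.702, -0.082]
contact_force: [1.3, 0.5, 0.2]
gripper_width: 85.4
```

Request:
arm_command --increments '[[[0, 0, 0], [28, -35, 0], 0], [[0, 0, 0], [56, -71, 0], 0], [[0, 0, 0], [84, -107, 0], 0], [[0, 0, 0], [112, -143, 0], 0], [[0, 0, 0], [140, -178, 0], 0]]'

```text
clock: 1.15
position: [416.7, 261.3, 251.1]
ee_rot: [0.702, -0.083, -0.702, -0.082]
contact_force: [1.3, -0.9, -0.7]
gripper_width: 85.5
```

Tracks well. I'll go above the slim tube (564,73), pausing at the end.

Request:
arm_command --increments '[[[0, 0, 0], [33, -43, -10], 0], [[0, 0, 0], [66, -85, -20], 0], [[0, 0, 0], [99, -127, -30], 0], [[0, 0, 0], [127, -162, -35], 0], [[0, 0, 0], [147, -188, -35], 0]]'

```text
clock: 1.65
position: [564.2, 71.0, 214.7]
ee_rot: [-0.702, 0.083, 0.703, 0.082]
contact_force: [1.1, 0.8, -0.3]
gripper_width: 85.6
```

```bash
python3 - <<'E'
from fit import *
print(readout.read_state()['position'])
g=grab('wrist'); W=cloud(g); cv2.imwrite('pics/w1.png',g[0])
P=W.reshape(-1,3);P=P[np.isfinite(P[:,0])]
P=P[(np.hypot(P[:,0]-564,P[:,1]-73)<45)&(P[:,2]<130)]
for lo,hi in((103,118),(90,103),(-5,5)):
    T=P[(P[:,2]>lo)&(P[:,2]<hi)]; print(lo,len(T),circ(T) if len(T) else'', np.median(T[:,2]) if len(T) else '')
E
```

```text
[564.23339742  71.03827154 214.74255408]
103 800 ((564.684814453125, 72.50580596923828), 22.895116806030273) 108.71384565824152
90 335 ((566.8331298828125, 71.85662841796875), 21.97608757019043) 96.72065006580544
-5 2473 ((563.9696044921875, 72.98785400390625), 44.99087905883789) -0.9157976088251303
```

View pics/w1.png

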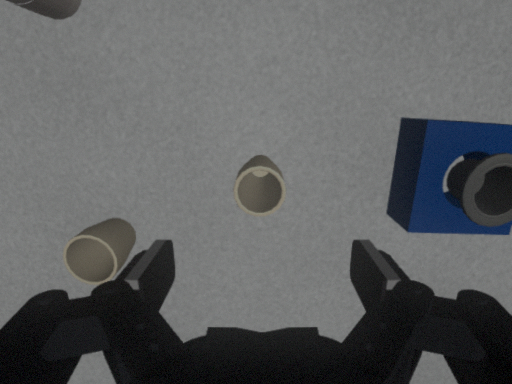

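The wrist view shows the slim tube at (260,190), centred between the fingers. The squat tube at (100,250) and the dock are clear of them. Next I descend and close.

Request:
arm_command --increments '[[[0, 0, 0], [0.5, 1.7, -25], 0], [[0, 0, 0], [0.5, 1.7, -55], 0], [[0, 0, 0], [0.5, 1.7, -85], 0], [[0, 0, 0], [0.5, 1.7, -110], 0], [[0, 0, 0], [0.5, 1.7, -125], 0]]'

```text
clock: 2.2
position: [566.4, 68.5, 87.0]
ee_rot: [-0.701, 0.086, 0.703, 0.083]
contact_force: [-0.7, 0.7, 0.1]
gripper_width: 85.3
```

Request:
arm_command --increments '[[[0, 0, 0], [0, 0, -6], 0], [[0, 0, 0], [0, 0, -12], 0], [[0, 0, 0], [0, 0, -12], 0.2], [[0, 0, 0], [0, 0, -12], 0.35], [[0, 0, 0], [0, 0, -12], 0.45]]'

```text
clock: 2.7
position: [567.1, 68.8, 76.0]
ee_rot: [-0.701, 0.086, 0.703, 0.083]
contact_force: [0.7, 0.7, -0.1]
gripper_width: 47.0
```

Request:
arm_command --increments '[[[0, 0, 0], [0, 0, 0], 0.6], [[0, 0, 0], [0, 0, 0], 0.7], [[0, 0, 0], [0, 0, 0], 0.8], [[0, 0, 0], [0, 0, 0], 0.8], [[0, 0, 0], [0, 0, 0], 0.8]]'

```text
clock: 3.2
position: [567.3, 68.8, 76.4]
ee_rot: [-0.702, 0.086, 0.703, 0.083]
contact_force: [-1.0, 0.7, 2.5]
gripper_width: 45.0
```

```bash
python3 - <<'E'
from fit import *
s=readout.read_state();print(s['position'],s['gripper_width'],s['contact_force'])
g=grab('wrist'); W=cloud(g); cv2.imwrite('pics/w2.png',g[0])
P=W.reshape(-1,3);P=P[np.isfinite(P[:,0])]
P=P[(np.hypot(P[:,0]-566,P[:,1]-70)<35)]
print(np.histogram(P[:,2],bins=range(-10,140,10)))
E
```

```text
[567.32900223  68.83664065  76.40344277] 44.97408431847791 [-1.03415001  0.69676023  2.46973701]
(array([3171,  324,   82,   94,  115,  306,  598,  849, 1177, 1914, 2504,
       4659, 1489,  810]), array([-10,   0,  10,  20,  30,  40,  50,  60,  70,  80,  90, 100, 110,
       120, 130]))
```

View pics/w2.png

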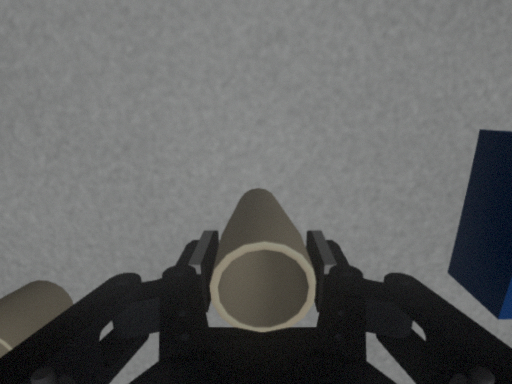

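The tube is held at 45 mm opening, rim at (263,285) between the pads. Next comes the lift, then a measurement of the tube in the hand.

Request:
arm_command --increments '[[[0, 0, 0], [0, 0, 10], 0.8], [[0, 0, 0], [0, 0, 30], 0.8], [[0, 0, 0], [0, 0, 65], 0.8], [[0, 0, 0], [0, 0, 100], 0.8], [[0, 0, 0], [0, 0, 135], 0.8]]'

```text
clock: 3.75
position: [566.7, 68.6, 212.8]
ee_rot: [-0.701, 0.086, 0.703, 0.083]
contact_force: [0.8, 1.0, -1.1]
gripper_width: 44.9
```

Request:
arm_command --increments '[[[0, 0, 0], [-5, -20, 10], 0.8], [[0, 0, 0], [-13, -50, 15], 0.8], [[0, 0, 0], [-21, -80, 15], 0.8], [[0, 0, 0], [-29, -110, 15], 0.8], [[0, 0, 0], [-34, -130, 15], 0.8]]'

```text
clock: 4.25
position: [531.4, -63.0, 228.0]
ee_rot: [-0.701, 0.086, 0.703, 0.083]
contact_force: [0.7, -0.1, -1.1]
gripper_width: 44.8
```

Request:
arm_command --increments '[[[0, 0, 0], [-5, -20, 0], 0.8], [[0, 0, 0], [-13, -45, 0], 0.8], [[0, 0, 0], [-20, -68, 0], 0.8], [[0, 0, 0], [-23, -80, 0], 0.8], [[0, 0, 0], [-23, -80, 0], 0.8]]'

```text
clock: 4.75
position: [507.8, -144.1, 228.1]
ee_rot: [-0.701, 0.087, 0.703, 0.084]
contact_force: [-0.5, 0.1, -0.8]
gripper_width: 44.6
```

```bash
python3 - <<'E'
from fit import *
s=readout.read_state();print(s['position'],s['ee_rot'],s['gripper_width'],s['contact_force'])
for n in ['wrist','side','top']:
    g=grab(n); W=cloud(g); np.savez(n+'3.npz',W=W,p=g[0]); cv2.imwrite(f'pics/{n}3.png',g[0])
a=cv2.imread('pics/wrist3.png');b=cv2.imread('pics/side3.png')[60:210,200:400];
cv2.imwrite('pics/c3.png',np.vstack([cv2.resize(a,(400,300)),cv2.resize(b,(400,300))]))
E
```

```text
[ 507.79673292 -144.10874382  228.06689309] [-0.70057332  0.08699     0.70323077  0.08423921] 44.64853811687188 [-0.5145209   0.05768936 -0.78021436]
```

View pics/c3.png

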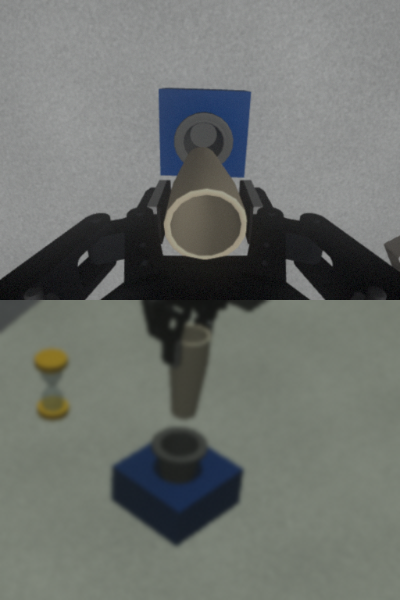

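```bash
cat >> fit.py <<'E'
def tube(W,p,z0,c=(508,-144)):
    P=W.reshape(-1,3);C=p.reshape(-1,3).astype(float)
    m=np.isfinite(P[:,0])&(C[:,2]>C[:,0]*1.08)&(C[:,2]>40)
    m[m]&=(np.hypot(P[m,0]-c[0],P[m,1]-c[1])<45)&(P[m,2]>z0-5)&(P[m,2]<z0+120)
    P=P[m]
    def res(q):
        a=np.array([q[3],q[4],1]);a/=np.linalg.norm(a); d=P-q[:3]; h=d@a; r=np.linalg.norm(d-np.outer(h,a),axis=1)
        Ro=np.clip(15+8*h/75,15,23)
        out=np.hypot(np.maximum(r-Ro,0),np.maximum(np.maximum(h-110,-h),0))
        ins=np.minimum(np.minimum(Ro-r,110-h),np.abs(r-Ro+4)) # inside: distance to outer, rim or inner wall
        return np.where((r>Ro)|(h>110),out,ins)
    f=least_squares(res,[c[0],c[1],z0,0,0],loss='soft_l1',x_scale=[1,1,1,.01,.01],diff_step=1e-4)
    return np.round(f.x,3),len(P),np.round(np.median(np.abs(res(f.x))),2)
def cup(W,c=(509,-145),lo=67,hi=112):
    P=W.reshape(-1,3);P=P[np.isfinite(P[:,0])];P=P[(np.hypot(P[:,0]-c[0],P[:,1]-c[1])<42)&(P[:,2]>lo)&(P[:,2]<hi)]
    h,e=np.histogram(P[:,2],bins=np.arange(lo,hi+1,1.)); k=np.convolve(h,np.ones(4),'same').argmax(); z=np.median(P[np.abs(P[:,2]-e[k])<4][:,2])
    F=P[np.abs(P[:,2]-z)<4]; F=F[np.hypot(F[:,0]-c[0],F[:,1]-c[1])<39]
    r=np.hypot(*(F[:,:2]-c).T)
    def res(q):
        r=np.hypot(F[:,0]-q[0],F[:,1]-q[1]); return np.maximum(np.maximum(r-36,24-r),0)
    return np.round(least_squares(res,c,diff_step=1e-4).x,2),np.round(z,2),len(F),circ(F)
def dockz(W,c=(509,-145)):
    P=W.reshape(-1,3);P=P[np.isfinite(P[:,0])];r=np.hypot(P[:,0]-c[0],P[:,1]-c[1]);P=P[(r>44)&(r<56)&(np.abs(P[:,2]-60)<6)]
    return np.round(np.median(P[:,2]),2) if len(P) else None,len(P)
E
python3 - <<'E'
from fit import *
for n in ['wrist','side','top']:
    d=np.load(n+'3.npz'); W,p=d['W'],d['p']
    print(n,'tube',tube(W,p,152),'cup',cup(W),'dock',dockz(W))
E
```

```text
wrist tube (array([ 5.09500e+02, -1.41935e+02,  1.51117e+02, -9.00000e-03,
       -3.00000e-02]), 11164, np.float64(0.51)) cup (array([ 509.72, -144.09]), np.float64(97.95), 1981, ((510.0534362792969, -144.2535400390625), 35.74658966064453)) dock (np.float64(59.06), 2658)
side tube (array([ 5.06935e+02, -1.40664e+02,  1.52293e+02, -6.40000e-02,
       -8.00000e-03]), 679, np.float64(0.93)) cup (array([ 509.49, -142.59]), np.float64(98.89), 275, ((509.3259582519531, -143.8331756591797), 37.46733856201172)) dock (np.float64(60.14), 270)
top tube (array([ 5.00766e+02, -1.38464e+02,  1.52762e+02, -1.00000e-03,
       -3.10000e-02]), 91, np.float64(0.6)) cup (array([ 507.91, -144.13]), np.float64(99.29), 122, ((508.7621154785156, -145.96690368652344), 35.55272674560547)) dock (np.float64(60.47), 149)
```

Request:
arm_command --increments '[[[0, 0, 0], [0.8, -2, -10], 0.8], [[0, 0, 0], [0.8, -2, -25], 0.8], [[0, 0, 0], [0.8, -2, -40], 0.8], [[0, 0, 0], [0.8, -2, -52], 0.8], [[0, 0, 0], [0.8, -2, -60], 0.8]]'

```text
clock: 5.4
position: [509.0, -144.1, 166.4]
ee_rot: [-0.7, 0.086, 0.704, 0.083]
contact_force: [0.4, -0.3, -1.2]
gripper_width: 45.0
```

```bash
python3 - <<'E'
from fit import *
s=readout.read_state();print(s['position'],s['contact_force'])
for n in ['wrist','side']:
    g=grab(n); W=cloud(g)
    z=s['position'][2]-76
    print(n,tube(W,g[0],z),cup(W),dockz(W))
E
```

```text
[ 509.0123811  -144.09484024  166.42193125] [ 0.35364188 -0.28545911 -1.20802943]
wrist (array([ 5.10525e+02, -1.41908e+02,  8.94930e+01, -7.00000e-03,
       -3.10000e-02]), 11227, np.float64(0.51)) (array([ 506.79, -143.5 ]), np.float64(97.97), 2870, ((509.7616271972656, -143.91946411132812), 35.97545623779297)) (np.float64(59.05), 3679)
side (array([ 5.02339e+02, -1.40226e+02,  9.02430e+01,  3.40000e-02,
       -3.20000e-02]), 614, np.float64(0.99)) (array([ 510.21, -146.19]), np.float64(99.1), 227, ((508.92218017578125, -140.5514373779297), 36.682674407958984)) (np.float64(60.43), 282)
```

Request:
arm_command --increments '[[[0, 0, 0], [-0.4, -2, -2], 0.8], [[0, 0, 0], [-0.8, -3, -8], 0.8], [[0, 0, 0], [-0.8, -3, -15], 0.8], [[0, 0, 0], [-0.8, -3, -22], 0.8], [[0, 0, 0], [-0.8, -3, -28], 0.8]]'

```text
clock: 6.0
position: [508.8, -147.2, 138.4]
ee_rot: [-0.701, 0.086, 0.703, 0.083]
contact_force: [1.7, 0.5, 0.8]
gripper_width: 44.6
```

```bash
python3 - <<'E'
from fit import *
s=readout.read_state();print(s['position'],s['contact_force'],s['wrist_torque'])
g=grab('wrist'); W=cloud(g); z=s['position'][2]-76
print(tube(W,g[0],z),cup(W),dockz(W))
E
```

```text
[ 508.83392921 -147.24970129  138.38430972] [1.69226737 0.51886031 0.75053254] [ 0.21115603 -0.60466321 -0.01631538]
(array([ 5.10868e+02, -1.45226e+02,  6.14530e+01, -1.20000e-02,
       -2.90000e-02]), 11316, np.float64(0.51)) (array([ 507.03, -143.55]), np.float64(98.0), 3334, ((510.08251953125, -144.0728302001953), 35.7247314453125)) (np.float64(59.07), 4177)
```

Request:
arm_command --increments '[[[0, 0, 0], [-0.4, 0.5, -2], 0.8], [[0, 0, 0], [-0.8, 1, -4], 0.8], [[0, 0, 0], [-0.8, 1, -6], 0.8], [[0, 0, 0], [-0.8, 1, -7.5], 0.8], [[0, 0, 0], [-0.8, 1, -9], 0.8]]'

```text
clock: 6.55
position: [509.0, -146.2, 129.2]
ee_rot: [-0.701, 0.086, 0.703, 0.083]
contact_force: [3.3, 0.4, 3.0]
gripper_width: 45.1
```

Request:
arm_command --increments '[[[0, 0, 0], [0, 0, -1], 0.8], [[0, 0, 0], [0, 0, -2], 0.8], [[0, 0, 0], [0, 0, -3], 0.8], [[0, 0, 0], [0, 0, -4], 0.8], [[0, 0, 0], [0, 0, -5], 0.8]]'

```text
clock: 7.05
position: [509.1, -146.2, 124.2]
ee_rot: [-0.701, 0.086, 0.703, 0.083]
contact_force: [2.7, -1.0, 2.0]
gripper_width: 44.8
```

```bash
python3 - <<'E'
from fit import *
s=readout.read_state();print(s['position'],s['contact_force'],s['wrist_torque'])
g=grab('wrist'); W=cloud(g); z=s['position'][2]-76
print(tube(W,g[0],z),cup(W),dockz(W))
E
```

```text
[ 509.08612196 -146.22211304  124.24339561] [ 2.70138529 -0.95919341  2.0494521 ] [-0.16607701 -0.86950733  0.01594188]
(array([ 5.07365e+02, -1.43524e+02,  4.73200e+01, -1.70000e-02,
       -2.30000e-02]), 11336, np.float64(0.32)) (array([ 508.12, -143.56]), np.float64(91.81), 3513, ((511.3454284667969, -143.88143920898438), 35.772254943847656)) (np.float64(59.05), 4608)
```

The tube is seated and the cup is sliding: the gap is now about 26.7 mm. I'll push another 14 mm gently, then measure.

Request:
arm_command --increments '[[[0, 0, 0], [0, 0, -1], 0.8], [[0, 0, 0], [0, 0, -2], 0.8], [[0, 0, 0], [0, 0, -3], 0.8], [[0, 0, 0], [0, 0, -4], 0.8], [[0, 0, 0], [0, 0, -5], 0.8]]'

```text
clock: 7.6
position: [509.0, -146.2, 119.0]
ee_rot: [-0.701, 0.086, 0.703, 0.083]
contact_force: [2.0, -0.4, 3.3]
gripper_width: 44.9
```

Request:
arm_command --increments '[[[0, 0, 0], [0, 0, -1], 0.8], [[0, 0, 0], [0, 0, -2], 0.8], [[0, 0, 0], [0, 0, -3], 0.8], [[0, 0, 0], [0, 0, -4], 0.8], [[0, 0, 0], [0, 0, -5], 0.8]]'

```text
clock: 8.1
position: [509.1, -146.2, 113.9]
ee_rot: [-0.701, 0.086, 0.703, 0.083]
contact_force: [2.7, 0.1, 2.4]
gripper_width: 45.1
```

Request:
arm_command --increments '[[[0, 0, 0], [0, 0, -1], 0.8], [[0, 0, 0], [0, 0, -2], 0.8], [[0, 0, 0], [0, 0, -3], 0.8], [[0, 0, 0], [0, 0, -4], 0.8], [[0, 0, 0], [0, 0, -4], 0.8]]'

```text
clock: 8.6
position: [509.0, -146.2, 109.7]
ee_rot: [-0.701, 0.086, 0.703, 0.083]
contact_force: [3.2, -0.8, 1.5]
gripper_width: 45.0
```

```bash
python3 - <<'E'
from fit import *
s=readout.read_state();print(s['position'],s['contact_force'],s['wrist_torque'])
for n in ['wrist','side']:
    g=grab(n); W=cloud(g); z=s['position'][2]-76; cv2.imwrite(f'pics/{n}5.png',g[0])
    print(n,tube(W,g[0],z),cup(W),dockz(W))
E
```

```text
[ 509.00222362 -146.16164782  109.66905603] [ 3.15924079 -0.81918674  1.53847448] [-0.22594918 -1.04736648 -0.00423506]
wrist (array([ 5.07407e+02, -1.43500e+02,  3.27420e+01, -1.80000e-02,
       -2.30000e-02]), 11366, np.float64(0.31)) (array([ 507.97, -143.5 ]), np.float64(77.21), 3515, ((511.2989807128906, -143.9186553955078), 35.71240997314453)) (np.float64(59.06), 5152)
side (array([ 5.08868e+02, -1.36458e+02,  3.59720e+01, -3.90000e-02,
       -8.80000e-02]), 430, np.float64(0.96)) (array([ 510.01, -146.44]), np.float64(78.12), 219, ((509.39398193359375, -142.15106201171875), 35.796531677246094)) (np.float64(60.38), 297)
```

The gap is 12.1 mm by the wrist camera and 11.7 mm by the side camera. I'll go 2 mm more, then release slowly.

Request:
arm_command --increments '[[[0, 0, 0], [0, 0, -0.7], 0.8], [[0, 0, 0], [0, 0, -1.4], 0.8], [[0, 0, 0], [0, 0, -2], 0.8], [[0, 0, 0], [0, 0, -2], 0.8], [[0, 0, 0], [0, 0, -2], 0.8]]'

```text
clock: 9.2
position: [509.0, -146.2, 107.7]
ee_rot: [-0.701, 0.086, 0.703, 0.083]
contact_force: [3.0, -1.6, 2.7]
gripper_width: 45.1
```

```bash
python3 - <<'E'
from fit import *
s=readout.read_state();print(s['position'],s['contact_force'])
for n in ['wrist','side']:
    g=grab(n); W=cloud(g); z=s['position'][2]-76; cv2.imwrite(f'pics/{n}6.png',g[0])
    c=cup(W);print(n,c,dockz(W),'gap',c[1]-dockz(W)[0]-6)
E
```

```text
[ 509.00137116 -146.16893867  107.65396719] [ 3.00504614 -1.5834529   2.73389809]
wrist (array([ 508.03, -143.59]), np.float64(75.19), 3518, ((511.4143981933594, -143.75473022460938), 35.814998626708984)) (np.float64(59.09), 5215) gap 10.099999999999994
side (array([ 510.05, -146.  ]), np.float64(76.02), 219, ((509.26580810546875, -142.8601531982422), 36.991580963134766)) (np.float64(60.49), 293) gap 9.529999999999994
```

View pics/wrist6.png

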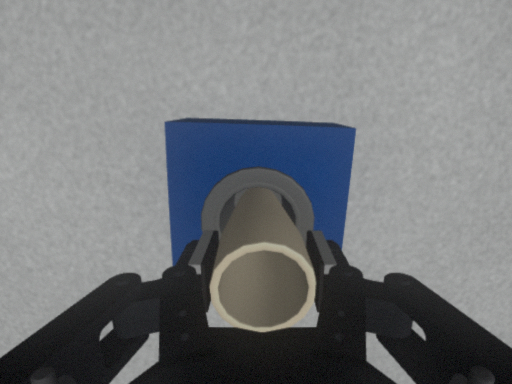

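The tube is seated in the cup, with the flange ring around (257,215) standing about 10 mm above the dock. Now I release and retreat upward.

Request:
arm_command --increments '[[[0, 0, 0], [0, 0, 0], 0.4], [[0, 0, 0], [0, 0, 0], 0.3], [[0, 0, 0], [0, 0, 0], 0.15], [[0, 0, 0], [0, 0, 0], 0], [[0, 0, 0], [0, 0, 0], 0]]'

```text
clock: 9.8
position: [508.5, -146.2, 107.4]
ee_rot: [-0.701, 0.086, 0.703, 0.083]
contact_force: [-0.4, -0.0, -0.7]
gripper_width: 85.3
```

Request:
arm_command --increments '[[[0, 0, 0], [0, 0, 0], 0], [[0, 0, 0], [0, 0, 4], 0], [[0, 0, 0], [0, 0, 15], 0], [[0, 0, 0], [0, 0, 30], 0], [[0, 0, 0], [0, 0, 50], 0]]'

```text
clock: 10.3
position: [508.2, -146.2, 158.2]
ee_rot: [-0.701, 0.086, 0.704, 0.083]
contact_force: [0.6, -0.8, -0.9]
gripper_width: 85.5
```

Request:
arm_command --increments '[[[0, 0, 0], [0, 0, 20], 0], [[0, 0, 0], [0, 0, 45], 0], [[0, 0, 0], [0, 0, 70], 0], [[0, 0, 0], [0, 0, 90], 0], [[0, 0, 0], [0, 0, 100], 0]]'

```text
clock: 10.8
position: [509.0, -146.3, 261.4]
ee_rot: [0.702, -0.086, -0.702, -0.083]
contact_force: [0.3, 0.4, -0.6]
gripper_width: 85.4
```

```bash
python3 - <<'E'
from fit import *
s=readout.read_state();print(s['position'],s['contact_force'],s['gripper_width'])
for n in ['wrist','side']:
    g=grab(n); W=cloud(g); cv2.imwrite(f'pics/{n}7.png',g[0])
    c=cup(W);print(n,tube(W,g[0],30),c,'gap',c[1]-dockz(W)[0]-6)
a=cv2.imread('pics/wrist7.png');b=cv2.imread('pics/side7.png')
cv2.imwrite('pics/c7.png',np.vstack([cv2.resize(a,(400,300)),cv2.resize(b,(400,300))]))
E
```

```text
[ 509.00710689 -146.32787346  261.3912955 ] [ 0.26779869  0.42567874 -0.58697174] 85.36348005341979
wrist (array([ 5.08315e+02, -1.43745e+02,  3.03680e+01, -7.00000e-03,
        3.00000e-03]), 2119, np.float64(0.26)) (array([ 513.39, -145.18]), np.float64(75.19), 1254, ((510.0403137207031, -144.22779846191406), 35.768253326416016)) gap 10.11
side (array([ 5.07619e+02, -1.42965e+02,  3.32940e+01,  3.00000e-03,
        2.00000e-03]), 500, np.float64(0.86)) (array([ 510.47, -145.76]), np.float64(76.09), 216, ((508.9226989746094, -142.90249633789062), 37.057430267333984)) gap 9.610000000000007
```

View pics/c7.png

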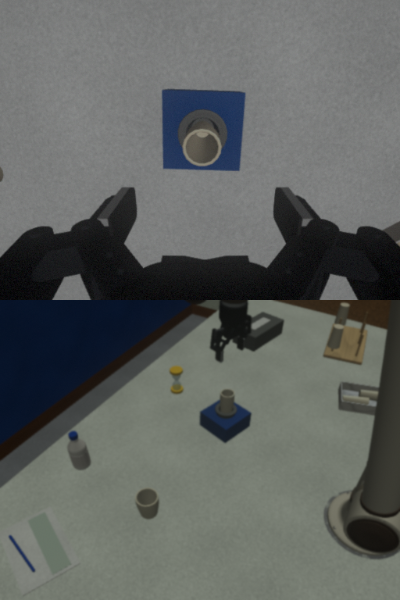

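The tube stands upright in the cup at about (202,148) in the wrist half and (227,402) in the side half. The squat tube is untouched at (148,502), and the gripper is clear.

```bash
python3 -c "
from bench import arm; print(arm.job_done())"
```

```text
the job is handed in; nothing more can be done
None
```

The slim tube is standing narrow end down in the grey cup, and I've handed the job in. I gripped it by its straight top part, lowered it to the cup's floor, and pushed tube and cup down at about 10 mm/s. I then let go and backed off upward.

- **Gap:** after release it measured 10.1 mm by the wrist camera and 9.6 mm by the side camera. Before release the two gave 10.1 and 9.5 mm.
- **Tube:** it stands within about 0.5° of upright by both fits. The wrist fit puts its foot on the cup floor. The side fit puts it about 2 mm higher, but that view has far fewer points.
- **Force and time:** no force reading at the end of a move passed about 5 N. The job took about 11 s of the 43 s allowed.
- **Squat tube:** it is upright where it stood in the last side picture. I judged this by eye and did not measure it again.
- **Disagreements:** in hand, the wrist fit showed the tube tilted about 1.7°, while the side fits scattered too much to confirm it; the tilt was gone after release. On two descents the measured sideways position came out 2–4 mm off what I commanded. I corrected the second over the cup and left the first, where the closing jaws centred the tube.

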